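# Weigh the scrap tray on the hanging dial scale

## Robot

A 6-joint arm with a two-finger parallel gripper is mounted at the origin on the work surface. World frame = base frame: x ahead of the robot, y to its left, z up, the work surface at z = 0. Lengths are in m, angles in rad, forces in N, time in s.
With the tool pointing down it reaches from about 0.375 to 0.9 m from the base axis. Payload 3.1 kg.
Tool frame: the origin (TCP) lies at the very end of the fingers, on their centre line; the grasp point (between the pads) lies 19 mm behind it (manip.pinch_z is the distance from the TCP to the grasp point, in m); z points along the fingers, y is the direction in which the jaws open and shut (so a half turn about z gives the same grasp; the last joint's range is limited). The gripper opens to 85 mm and grips with 20 to 120 N. Pads are 22 mm wide; open, the fingers measure 114 mm over their backs; the gripper's body (76 mm by 85 mm) begins 54 mm behind the grasp point. The pads swing forward as they close: fully open they stand 13 mm farther back than shut.
Start: joints at [1.004, 0.527, 1.433, -0, 1.181, -0.178], TCP at [0.236, 0.579, 0.231] pointing down, gripper open.
Joint ranges: [-3.08, 3.08], [-0.75, 2.2], [0.22, 2.44], [-1.43, 4.57], [0, 2.65], [-2.85, 2.85]. Speed limits (rad/s): [2.79, 2.79, 3.14, 3.14, 3.14, 3.14].

## Interface

Orientations are given as a unit quaternion [x, y, z, w].
In Python, from station import manip gives the robot as it stands.
- The arm moves only by the tool drive_tool, never from a script. Its argument "increments" is a list of rows, each a list of 7 numbers: the closure in counts, from 0 (fully open) to 255 (shut), then the shift along the tool's x, y, z in cm, then the turn, a rotation vector about the tool's x, y, z in rad. A call has 1 to 20 rows; each row is the pose to reach, as a shift and turn from the pose commanded when the call began, along the tool's axes at that moment; what a row does not reach only later rows make up. A row lasts 1/10 s, in which the tool goes at most 50 mm and 8.59 degrees, less where a joint would pass 70% of its speed; a pose out of reach is approached as far as the arm can. A call with a gripper value outside its range is refused whole. The fingers move at their own pace and stop on an object; "force" is the grip in N (left out, the last holds). Time passes only in rows, so rows that repeat a pose let the fingers close. It gives the time, the measured TCP pose, the force and the opening at its end, in the units of the state.
- manip.sense(): the state, without advancing time (a new reading comes with each control period).
- manip.snapshot(name): name is "scene" or "top" or "wrist"; returns the picture (400x640x3 uint8, red, green, blue); there is no depth.
- manip.camera_model(name): a dict with "mtx" (3x3 intrinsics, pixels), "k1" (the pictures are not rectified: a ray, as slopes to the right and down, at radius r is drawn at 1 + k1 r^2 times it, then the intrinsics apply), "cam_to_world" (4x4, takes a point from camera to world coordinates). Camera axes: x right, y down, z forward; pixel columns grow to the right and rows downward; lengths in m; the calibration is good to about 2 mm. A picture is of the moment at which its call begins: read the wrist's pose just before it. camera_model takes no time and is no camera call; for the wrist camera it gives the pose at the moment of the call.
- manip.sign_off(): hands the job in, once; it reports no verdict.
The state is a dict: "t": time; "q": joint angles; "qd": joint speeds; "tau": joint torques, N m; "tcp_pos": TCP position; "tool_rot": TCP orientation; "force": force on the tool from outside, world axes, zero at the start; "ft_torque": the same for the moment, N m; "finger_gap": opening from 0.0 (shut) to 1.0 (fully open).
Only numpy, scipy, OpenCV 4.12 (cv2) and the standard library are available. Lean on these libraries where they do the work, as an engineer would, in place of code of your own. Each camera call takes 0.05 s, during which the arm holds its last target. There are 200 camera calls.

## Task

Weigh the tray of dead phone batteries: pick it up by its handle, hang it by the bend in the middle of the handle on the hook of the dial scale, and keep hold of it while you ease it down slowly until the scale alone carries it and the needle stands still. Only then let go, so softly that the needle neither drops nor bounces, and leave the tray hanging free and level. Keep the tray level enough that nothing spills, do not knock or strain the scale, and leave the other things on the bench where they are.

Things in the scene. Friction and masses are not known exactly. Their poses are not given: they have to be found in the camera images.
- tray_grip (a point): Centre of the near wooden hand grip on the tray's handle: a flat-sided block 56 long (x) x 16 wide (y) x 20 high. Axes are the tray's: x along the handle's top bar (this grip is on the -x side, nearer the robot; the middle lies 55 along +x), z up. A twin grip sits on the far side. From the grip's ends (28 from this point) the bare bar runs on, 7 thick
- tray_bend (a point): Underside of the upward bend in the middle of the tray's handle, where the hook should bear; straight above the centre of mass. It is 55 along x and 9 above tray_grip, 175 above the tray's underside. The bend is round wire 7 thick: level for 22, raised 12 above the bar, sloping down to it within 22 of the middle on each side. Axes are the tray's
- tray_center (a point): Middle of the pan of the scrap tray, 25 above its underside. Sheet-steel tray 190 long (x) x 120 wide (y) x 50 high with dead batteries in it; a rigid round-wire handle stands over its long centre line: an upright at each end and a top bar along x, its axis 166 above the underside. Total mass unknown, 0.30 to 0.75 kg. Axes are the tray's
- hook_seat (a point): Lowest point inside the scale's hook, where the bend must rest; moves with the hook. 303 above the work surface unloaded. Axes are the stand's. Hook of 7 mm round steel in its y-z plane: V-shaped bottom (28 degrees a side, 24 wide), mouth open to +y; the back bulges to y -22 and meets the straight shank 56 above the seat. The tray's x should lie along the hook's x
- hook_tip (a point): Top of the hook's free tip, 23 to the +y side of the seat and 30 above it; moves with the hook. The handle's bend comes in from +y over this tip with its underside about 40 above the seat (the shank limits it to about 45), then is lowered onto the seat
- dial_bottom (a point): Underside of the round dial housing, straight above the hook, fixed: 130 above the unloaded seat, a collar 22 across reaching 14 lower. The housing is 120 across (y, z) and 44 thick (x -22 to +22), so a hand holding the near grip must stay on the -x side of it
- scale (a joint): Travel of the hook against the scale's spring, in m: 0 unloaded, grows as the hook is pulled down, end stop at 0.085. The spring gives 110 N per m (about 89 mm a kg), lightly damped. The needles on both dial faces turn with it, 59 rad per m
- stand: The scale's stand, fixed. Origin on its underside, straight below the hook, on a fixed repair mat 3 thick that also lies under the tray. Base plate 10 high, x -100 to +100, y -200 to +70. Steel column 25 square at y -160, 595 high, with an arm at the top that carries the dial housing. z up
- weight: Bystander: brass check weight, 34 across, 41 high, standing on the stand's base plate near the column; origin at its underside
- pack_a: Bystander: flat dead battery 95 x 50 x 6 lying on the mat to the left of the tray; origin at its underside
- pack_b: Bystander: flat dead battery 75 x 45 x 6 lying on the mat close to the robot; origin at its underside
- driver: Bystander: screwdriver 150 long lying on the mat between the tray and the scale
- flux: Bystander: small bottle, 32 across, 85 high, beyond the tray; origin at its underside
- screws: Bystander: screw jar, 56 across, 60 high, at the back; origin at its underside
- meter: Bystander: hand multimeter 140 x 75 x 40 lying to the left of the tray; origin at its underside

How it is judged:
On the way, in this order (a step that is already met when the one before it is completed fails the run):
1. the bend of the handle is in the hook, the tray clear of the bench and still held (distance between tray_bend and hook_seat below 0.012 m and height (world z) of tray_center above 0.06 m and contact force between the fingers and tray above 1 N), for 0.1 s.
2. still held, the tray is eased down with the hook until the spring is drawn at least 20 mm (value of joint scale above 0.02 m and distance between tray_bend and hook_seat below 0.012 m and contact force between the fingers and tray above 0.5 N), for 0.1 s.
At the end, for the whole second after the job is handed in: The tray hangs by the bend of its handle on the scale's hook (bend within 10 mm of the seat), level within 0.15 rad and nearly still (under 0.04 m/s), carried by the scale alone: spring drawn more than 20 mm, needle at rest (hook under 0.01 m/s), tray clear of the bench (its middle over 60 mm high) (distance between tray_bend and hook_seat below 0.01 m and value of joint scale above 0.02 m and velocity of joint scale between -0.01 and 0.01 m/s and angle between tray_center's own z axis and vertical below 0.15 rad and linear speed of tray below 0.04 m/s and height (world z) of tray_center above 0.06 m and contact force between tray and stand above 1.5 N); the robot touches nothing.
It fails at once if the hook drops or bounces faster than 0.06 m/s (load let go or set down too fast) (velocity of joint scale above 0.06 m/s or velocity of joint scale below -0.06 m/s).
It fails at once if the scale is strained: tray and scale pressed together with more than 12 N, or the hook pulled to its end stop (83 mm) (contact force between tray and stand above 12 N or value of joint scale above 0.083 m).
It fails at once if the arm or fingers push on the scale or its stand with more than 5 N (contact force between any of the arm, the fingers and stand above 5 N).
It fails at once if the tray is tipped more than 0.5 rad (angle between tray_center's own z axis and vertical above 0.5 rad).
It fails at once if a bystander is shifted more than 20 mm (distance of any of weight, pack_a, pack_b, driver, flux, screws, meter from where it was at the start of the episode above 0.02 m).
It also fails if it takes over 59 s, if anything falls off the work surface, if the arm or the gripper's body presses on something with over 40 N, if the wrist force passes 120 N, or if a joint passes its speed limit or range.

## Working session

There is one attempt and no reset: what is moved stays moved. The work goes in short steps, Python scripts to look and compute and a tool call to move; the robot and the scene stay as the last step left them, time stands still between calls to the robot, and variables do not carry over. Pictures are saved under pics/ and viewed, about 8 in all and at most 12, crops included, and the job is handed in when it is done.

Besides the shell and the picture viewer there is one more tool, called after "Request:" by a JSON object that holds its "method" and its "body". drive_tool: Moves the arm, as the interface text tells. Its arguments: {"type":"object","properties":{"increments":{"type":"array","items":{"type":"array","items":{"type":"number"}}},"force":{"type":"number"}},"required":["increments"]}

```bash
ls; mkdir -p pics
python3 - <<'E'
from station import manip
import cv2,numpy as np
s=manip.sense();print(s)
for n in("scene","top"):
    im=manip.snapshot(n);cv2.imwrite(f"pics/{n}0.png",im[:,:,::-1])
    m=manip.camera_model(n);print(n,{k:np.round(v,4).tolist() for k,v in m.items()})
print(manip.pinch_z)
E
```

```text
pics
{'t': 0.0, 'q': array([ 1.00451287e+00,  5.28468068e-01,  1.43388628e+00, -3.44945300e-06,
        1.18137009e+00, -1.78537831e-01]), 'qd': array([-6.72399748e-04, -3.51558435e-04, -8.76218194e-04, -7.20645240e-04,
       -9.04399627e-05, -1.86910131e-03]), 'tau': array([ 1.39466642e-04, -4.42335677e+01, -1.78031731e+01, -4.45349451e-05,
        8.27710668e-03, -2.56883261e-06]), 'tcp_pos': array([0.23592841, 0.5780048 , 0.23033753]), 'tool_rot': array([ 1.92659836e-01,  9.81265026e-01, -9.93406379e-04, -3.86351071e-04]), 'force': array([-0.35926704,  0.70128982, -0.48209752]), 'ft_torque': array([-0.00859451, -0.01574489, -0.00170989]), 'finger_gap': 1.0017122314606217}
scene {'mtx': [[423.5316, 0.0, 322.6311], [0.0, 423.5316, 192.6387], [0.0, 0.0, 1.0]], 'k1': -0.0273, 'cam_to_world': [[0.5461, 0.5841, -0.6006, 1.4116], [0.8377, -0.3911, 0.3812, -0.422], [-0.0122, -0.7112, -0.7028, 1.1986], [0.0, 0.0, 0.0, 1.0]]}
top {'mtx': [[435.9108, 0.0, 314.0256], [0.0, 435.9108, 199.574], [0.0, 0.0, 1.0]], 'k1': 0.005, 'cam_to_world': [[0.0231, -0.9863, 0.1635, 0.3932], [-0.9997, -0.0231, 0.0019, 0.0854], [0.0019, -0.1635, -0.9865, 1.4211], [0.0, 0.0, 0.0, 1.0]]}
0.0187
```

View pics/scene0.png

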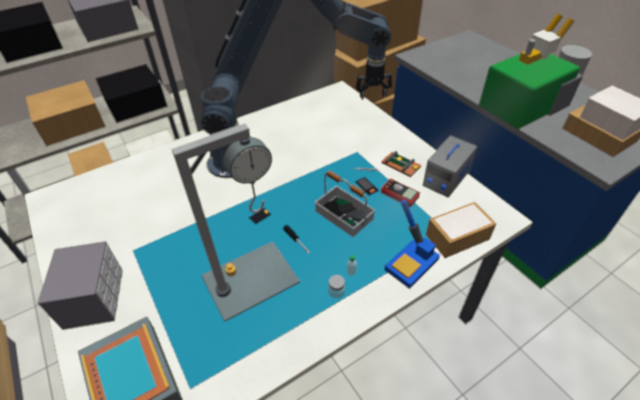

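View pics/top0.png

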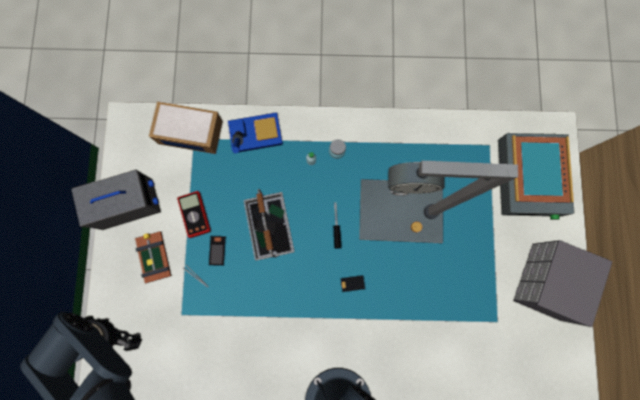

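The scene view shows the tray at about (345,205) and the hook at about (255,207). In the top view the tray is near (270,225), with wooden grips at (261,202) and (267,238). The base plate spans (360–443, 180–242). Next I'll build helpers and measure from colour masks.

```bash
cat > h.py <<'E'
import numpy as np,cv2
from station import manip
def ray(n,px,m=None):
    m=m or manip.camera_model(n)
    u=cv2.undistortPoints(np.array(px,float).reshape(-1,1,2),m["mtx"],np.array([m["k1"],0,0,0.]))[:,0]
    T=np.array(m["cam_to_world"]);d=np.c_[u,np.ones(len(u))]@T[:3,:3].T
    return T[:3,3],d/np.linalg.norm(d,axis=1)[:,None]
def plane(n,px,z,m=None):
    o,d=ray(n,px,m);return o+d*((z-o[2])/d[:,2])[:,None]
def tri(rays):
    A=np.zeros((3,3));b=np.zeros(3)
    for o,d in rays:
        P=np.eye(3)-np.outer(d,d);A+=P;b+=P@o
    p=np.linalg.solve(A,b);return p,[np.linalg.norm((np.eye(3)-np.outer(d,d))@(p-o)) for o,d in rays]
def proj(n,P,m=None):
    m=m or manip.camera_model(n);T=np.linalg.inv(m["cam_to_world"])
    return cv2.projectPoints(np.array(P,float).reshape(-1,1,3),cv2.Rodrigues(T[:3,:3])[0],T[:3,3],m["mtx"],np.array([m["k1"],0,0,0.]))[0][:,0]
E
python3 - <<'E'
from h import *
t=cv2.imread("pics/top0.png");s=cv2.imread("pics/scene0.png")
def blobs(im,box,lo,hi,amin=12):
    x0,y0,x1,y1=box;h=cv2.cvtColor(im[y0:y1,x0:x1],cv2.COLOR_BGR2HSV)
    m=cv2.inRange(h,lo,hi);n,l,st,c=cv2.connectedComponentsWithStats(m)
    return [(c[i]+[x0,y0],st[i,4],cv2.minAreaRect(np.argwhere(l==i)[:,::-1].astype(np.float32)+[x0,y0])) for i in range(1,n) if st[i,4]>=amin]
for n,im,b in(("top",t,(240,180,300,265)),("scene",s,(310,160,385,240))):
    for c,a,r in blobs(im,b,(3,90,50),(20,255,255)):print(n,"wood",c.round(1),a,r,plane(n,[c],.169).round(4))
# base plate in top: low saturation within box
m=cv2.inRange(cv2.cvtColor(t,cv2.COLOR_BGR2HSV),(70,120,60),(110,255,255))
p=plane("top",[(360,181),(360,239),(442,242),(388,180)],.013);print(p.round(3))
c=np.hstack([cv2.resize(t[150:270,230:330],None,fx=4,fy=4,interpolation=2),cv2.resize(t[150:270,350:450],None,fx=4,fy=4,interpolation=2)])
cv2.imwrite("pics/topc.png",c)
c=cv2.resize(s[120:330,190:390],None,fx=2.8,fy=2.8,interpolation=2);cv2.imwrite("pics/scc.png",c)
E
```

```text
Traceback (most recent call last):
cv2.error: OpenCV(4.12.0) /io/opencv/modules/imgproc/src/convhull.cpp:143: error: (-215:Assertion failed) total >= 0 && (depth == CV_32F || depth == CV_32S) in function 'convexHull'
```

```bash
cat >> h.py <<'E'
def blobs(im,box,lo,hi,amin=12):
    x0,y0,x1,y1=box;h=cv2.cvtColor(im[y0:y1,x0:x1],cv2.COLOR_BGR2HSV)
    m=cv2.inRange(h,lo,hi);n,l,st,c=cv2.connectedComponentsWithStats(m)
    return [(c[i]+[x0,y0],st[i,4],cv2.minAreaRect((np.argwhere(l==i)[:,::-1]+[x0,y0]).astype(np.float32))) for i in range(1,n) if st[i,4]>=amin]
E
python3 - <<'E'
from h import *
t=cv2.imread("pics/top0.png");s=cv2.imread("pics/scene0.png")
for n,im,b in(("top",t,(240,180,300,265)),("scene",s,(310,160,385,240))):
    for c,a,r in blobs(im,b,(3,90,50),(20,255,255)):print(n,"wood",c.round(1),a,np.round(r[2]),np.round(r[1]),plane(n,[c],.169).round(4))
p=plane("top",[(360,181),(360,239),(442,242),(388,180)],.013);print(p.round(3))
c=np.hstack([cv2.resize(t[150:270,230:330],None,fx=4,fy=4,interpolation=2),cv2.resize(t[150:270,350:450],None,fx=4,fy=4,interpolation=2)])
cv2.imwrite("pics/topc.png",c)
c=cv2.resize(s[120:330,190:390],None,fx=2.8,fy=2.8,interpolation=2);cv2.imwrite("pics/scc.png",c)
E
```

```text
top wood [260.2 203.1] 100 81.0 [19.  6.] [[0.5866 0.244  0.169 ]]
top wood [267.7 239.8] 128 80.0 [20.  7.] [[0.4806 0.2179 0.169 ]]
scene wood [333.1 175.7] 49 34.0 [12.  4.] [[0.4799 0.2155 0.169 ]]
scene wood [357.  190.2] 59 27.0 [13.  4.] [[0.5883 0.2421 0.169 ]]
scene wood [371.7 190. ] 26 0.0 [6. 4.] [[0.616  0.2853 0.169 ]]
[[ 0.692 -0.062  0.013]
 [ 0.501 -0.063  0.013]
 [ 0.498 -0.327  0.013]
 [ 0.698 -0.154  0.013]]
```

View pics/topc.png

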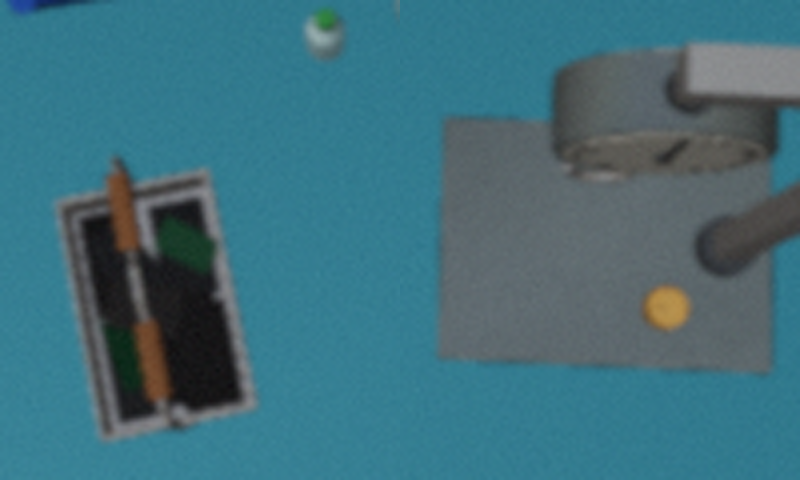

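View pics/scc.png

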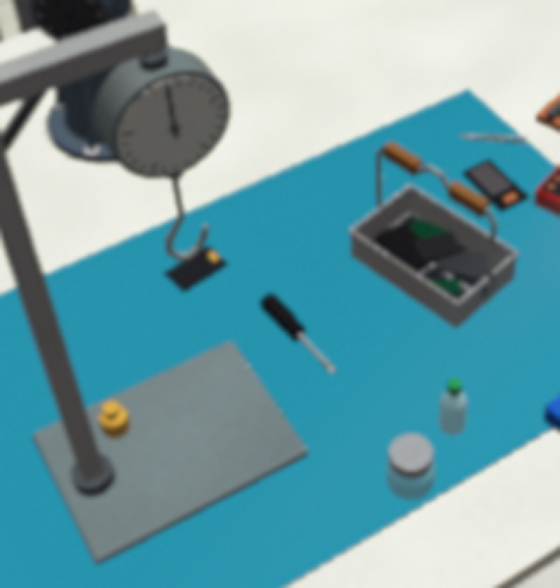

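The top crop shows the grips at topc (122,210) and (153,360), and base-plate corners at (443,118), (437,357) and (772,373). In the scene crop the hook bottom is at about (190,258) and its tip at (205,227). Near-grip estimates from the two views agree within 3 mm and the grip spacing is 110 mm, as specified. I'll work out the stand pose and the first move.

```bash
cat >> h.py <<'E'
from scipy.spatial.transform import Rotation as R
def toolrot(yaw,tilt): # jaw along tray y, fingers leaning toward robot by tilt
    x=np.array([np.cos(yaw),np.sin(yaw),0]);y=np.array([-x[1],x[0],0]);z=np.sin(tilt)*x-np.cos(tilt)*np.array([0,0,1])
    return R.from_matrix(np.c_[np.cross(y,z),y,z])
def inc(p,r,s=None):
    s=s or manip.sense();r0=R.from_quat(s["tool_rot"])
    return np.r_[100*r0.inv().apply(p-s["tcp_pos"]),(r0.inv()*r).as_rotvec()].round(3).tolist()
E
python3 - <<'E'
from h import *
b=np.array([(443,118),(437,357),(772,373)],float);b=(b-[400,0])/4+[350,150]
p=plane("top",b,.013);print("plate top",p.round(4))
sc=np.array([(232,341),(307,450),(98,560),(35,435)])/2.8+[190,120]
p2=plane("scene",sc,.013);print("plate scene",p2.round(4),"centre",p2.mean(0).round(4))
e=(p[2]-p[1]);yaw=np.arctan2(-e[0],e[1])  # -y dir
for P in (p,p2[[0,3,2]] if 0 else p):
    pass
print("edge len",np.linalg.norm(p[2]-p[1]),np.linalg.norm(p[0]-p[1]))
print("scene edges",[np.linalg.norm(p2[i]-p2[i-1]).round(3) for i in range(4)])
h=np.array([(190,258),(205,227)])/2.8+[190,120]
print("seat,tip",plane("scene",h[:1],.3025).round(4),plane("scene",h[1:],.336).round(4))
dc=plane("top",[((665-400)/4+350,150+95/4)],.556);print("dial top",dc.round(4))
G=np.array([.480,.217,.169]);yaw=np.arctan2(.026,.107);xt=np.array([np.cos(yaw),np.sin(yaw),0])
r=toolrot(yaw,np.radians(30));z=r.as_matrix()[:,2];T=G-.008*xt+.0187*z
print("yaw",yaw,"pre",inc(T-.08*z,r),"grasp",inc(T,r),T)
E
```

```text
plate top [[ 0.6972 -0.0645  0.013 ]
 [ 0.5002 -0.0608  0.013 ]
 [ 0.4937 -0.3305  0.013 ]]
plate scene [[ 0.5088 -0.0631  0.013 ]
 [ 0.7024 -0.0674  0.013 ]
 [ 0.6979 -0.3322  0.013 ]
 [ 0.5048 -0.3284  0.013 ]] centre [ 0.6035 -0.1978  0.013 ]
edge len 0.2698571811520834 0.19706682664498132
scene edges [np.float64(0.265), np.float64(0.194), np.float64(0.265), np.float64(0.193)]
seat,tip [[ 0.609  -0.135   0.3025]] [[ 0.609  -0.1134  0.336 ]]
dial top [[ 0.5946 -0.1194  0.556 ]]
yaw 0.23837082978675084 pre [-33.112, -26.458, 0.874, -0.166, -0.507, -0.611] grasp [-36.356, -24.1, 7.796, -0.166, -0.507, -0.611] [0.48131183 0.21731876 0.15280532]
```

Request:
{"method": "drive_tool", "body": {"increments": [[0,-33.1,-26.5,0.9,-0.166,-0.507,-0.611],[0,-33.1,-26.5,0.9,-0.166,-0.507,-0.611],[0,-33.1,-26.5,0.9,-0.166,-0.507,-0.611],[0,-33.1,-26.5,0.9,-0.166,-0.507,-0.611],[0,-33.1,-26.5,0.9,-0.166,-0.507,-0.611],[0,-33.1,-26.5,0.9,-0.166,-0.507,-0.611],[0,-33.1,-26.5,0.9,-0.166,-0.507,-0.611],[0,-33.1,-26.5,0.9,-0.166,-0.507,-0.611],[0,-33.1,-26.5,0.9,-0.166,-0.507,-0.611],[0,-33.1,-26.5,0.9,-0.166,-0.507,-0.611],[0,-33.1,-26.5,0.9,-0.166,-0.507,-0.611],[0,-33.1,-26.5,0.9,-0.166,-0.507,-0.611],[0,-33.1,-26.5,0.9,-0.166,-0.507,-0.611],[0,-33.1,-26.5,0.9,-0.166,-0.507,-0.611]]}}

```text
t: 1.5
tcp_pos: [0.442, 0.2086, 0.2222]
tool_rot: [-0.115, 0.959, 0.032, 0.257]
force: [0.6, 0.3, 0.6]
finger_gap: 0.998
```

Run:
```python
from h import *
s=manip.sense();m=manip.camera_model("wrist");im=manip.snapshot("wrist")[:,:,::-1].copy();cv2.imwrite("pics/w1.png",im)
print(s["t"],s["tcp_pos"],s["q"].round(2),s["force"].round(2))
for c,a,r in blobs(im,(0,0,640,400),(3,90,50),(20,255,255),150):print(c.round(1),a,np.round(r[0]),np.round(r[1]),r[2],plane("wrist",[c],.169,m).round(4))
yaw=.238;r=toolrot(yaw,np.radians(30));z=r.as_matrix()[:,2];xt=np.array([np.cos(yaw),np.sin(yaw),0])
print("grasp",inc(np.array([.480,.217,.169])-.008*xt+.0187*z,r))
```

```text
1.5 [0.44197665 0.20857938 0.22216314] [ 0.2   0.25  2.15  0.1   0.22 -1.7 ] [0.6  0.32 0.57]
[610.  143.4] 2192 [619. 143.] [ 37. 119.] 35.53767776489258 [[0.3664 0.3548 0.169 ]]
[465.1 144.3] 177 [465. 144.] [19. 11.] 12.528807640075684 [[0.3874 0.2755 0.169 ]]
[630.1 178.7] 168 [630. 179.] [10. 19.] 90.0 [[0.3853 0.3937 0.169 ]]
[319.3 226.8] 1338 [319. 226.] [65. 24.] 90.0 [[0.4791 0.2159 0.169 ]]
[385.3 295.3] 2364 [387. 299.] [73. 52.] 87.33700561523438 [[0.5765 0.3069 0.169 ]]
[465.8 291.6] 528 [465. 289.] [67. 22.] 47.35329818725586 [[0.5511 0.3822 0.169 ]]
[316.7 295.3] 582 [302. 293.] [52. 40.] 0.0 [[0.592 0.24  0.169]]
grasp [-0.009, -0.111, 8.023, 0.002, 0.001, 0.001]
```

View pics/w1.png

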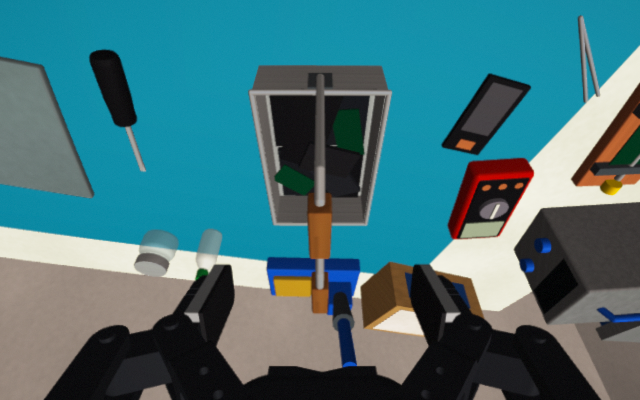

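The wrist view shows the near grip centred between the fingers at (319,227). Its position, (0.479, 0.216), agrees with the earlier estimate. Joint 5 is close to its lower limit, so I'll reduce the tilt to 20°.

Run:
```python
from h import *
yaw=.238;r=toolrot(yaw,np.radians(20));z=r.as_matrix()[:,2];xt=np.array([np.cos(yaw),np.sin(yaw),0])
T=np.array([.4797,.2165,.169])-.010*xt+.0187*z
print(inc(T-.05*z,r),inc(T,r),T)
```

```text
[-0.349, -0.14, 2.95, 0.002, 0.175, 0.001] [0.524, -0.151, 7.874, 0.002, 0.175, 0.001] [0.47619737 0.21565027 0.15142775]
```

Request:
{"method": "drive_tool", "body": {"increments": [[0,-0.35,-0.14,2.95,0,0.175,0],[0,-0.35,-0.14,2.95,0,0.175,0],[0,-0.35,-0.14,2.95,0,0.175,0],[0,0.1,-0.15,5.4,0,0.175,0],[0,0.52,-0.15,7.87,0,0.175,0],[0,0.52,-0.15,7.87,0,0.175,0],[0,0.52,-0.15,7.87,0,0.175,0],[120,0.52,-0.15,7.87,0,0.175,0],[180,0.52,-0.15,7.87,0,0.175,0],[210,0.52,-0.15,7.87,0,0.175,0],[255,0.52,-0.15,7.87,0,0.175,0],[255,0.52,-0.15,7.87,0,0.175,0],[255,0.52,-0.15,7.87,0,0.175,0],[255,0.52,-0.15,7.87,0,0.175,0]], "force": 90}}

```text
t: 2.95
tcp_pos: [0.4768, 0.2152, 0.1522]
tool_rot: [-0.117, 0.978, 0.022, 0.173]
force: [-1.8, 1.1, 5.2]
finger_gap: 0.171
```

Run:
```python
from h import *
s=manip.sense();print(s["t"],s["tcp_pos"],s["q"].round(2),s["force"].round(2),s["ft_torque"].round(2),s["finger_gap"])
print("up 5cm:",R.from_quat(s["tool_rot"]).inv().apply([0,0,5]).round(2))
```

```text
2.95 [0.47676378 0.21515894 0.15219528] [ 0.2   0.44  2.02  0.04  0.33 -1.65] [-1.76  1.06  5.17] [ 0.04  0.24 -0.08] 0.17133765049934058
up 5cm: [-1.72  0.01 -4.7 ]
```

Request:
{"method": "drive_tool", "body": {"increments": [[255,-0.17,0,-0.47,0,0,0],[255,-0.34,0,-0.94,0,0,0],[255,-0.69,0,-1.88,0,0,0],[255,-1.03,0,-2.82,0,0,0],[255,-1.38,0,-3.76,0,0,0],[255,-1.72,0,-4.7,0,0,0],[255,-1.72,0,-4.7,0,0,0],[255,-1.72,0,-4.7,0,0,0],[255,-1.72,0,-4.7,0,0,0]]}}

```text
t: 3.85
tcp_pos: [0.4761, 0.2148, 0.2011]
tool_rot: [-0.117, 0.978, 0.021, 0.172]
force: [-0.8, -0.7, -5.7]
finger_gap: 0.173
```

Run:
```python
from h import *
s=manip.sense();print(s["t"],s["tcp_pos"],s["q"].round(2),s["force"].round(2),s["ft_torque"].round(2),s["finger_gap"])
out={}
for n,b in(("top",(235,170,300,275)),("scene",(300,130,390,240))):
    im=manip.snapshot(n)[:,:,::-1].copy();cv2.imwrite(f"pics/{n}2.png",im)
    out[n]=[(c.round(1),a) for c,a,r in blobs(im,b,(3,90,50),(20,255,255),15)];print(n,out[n])
a=cv2.imread("pics/top2.png")[160:290,220:320];b=cv2.imread("pics/scene2.png")[130:260,290:390]
cv2.imwrite("pics/two2.png",np.hstack([cv2.resize(x,None,fx=4,fy=4,interpolation=2) for x in(a,b)]))
```

```text
3.85 [0.47614265 0.21475668 0.20106473] [ 0.2   0.34  1.97  0.03  0.48 -1.63] [-0.83 -0.67 -5.71] [-0.19  0.87  0.  ] 0.17349135999616552
top [(array([258.2, 200.8]), np.int32(109)), (array([265.3, 234.4]), np.int32(83))]
scene [(array([386.4, 160.2]), np.int32(40)), (array([334.4, 165. ]), np.int32(49)), (array([357.8, 180.3]), np.int32(68)), (array([387.3, 185.2]), np.int32(21)), (array([371.7, 190. ]), np.int32(26))]
```

View pics/two2.png

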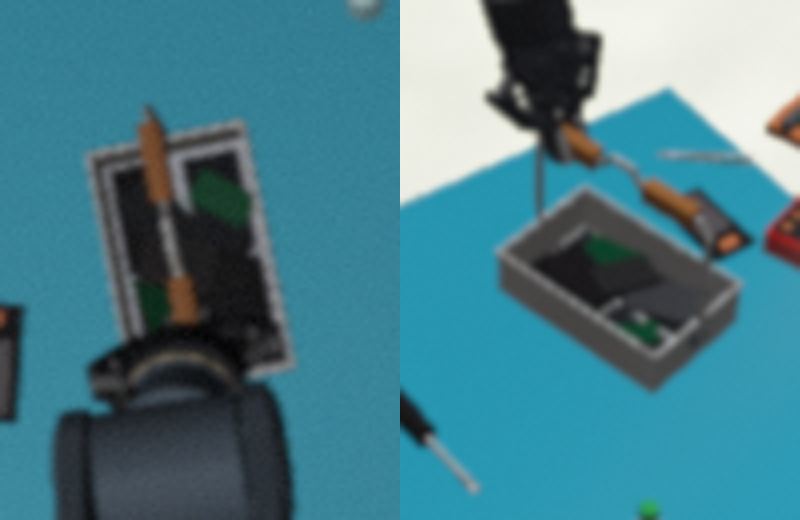

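The pair of crops shows the tray lifted and held at the near grip, looking roughly level. I'll triangulate the far grip to measure droop, and set up the carry.

```bash
cat >> h.py <<'E'
def tri2(a,b,na="top",nb="scene"):
    return tri([(lambda r:(r[0],r[1][0]))(ray(na,[a])),(lambda r:(r[0],r[1][0]))(ray(nb,[b]))])
E
python3 - <<'E'
from h import *
p,e=tri2((258.2,200.8),(357.8,180.3));print("far grip",p.round(4),np.round(e,4))
p,e=tri2((260.2,203.1),(357,190.2));print("far grip before",p.round(4),np.round(e,4))
s=manip.sense();r=R.from_quat(s["tool_rot"]);M=r.as_matrix();print("tool z,y",M[:,2].round(3),M[:,1].round(3))
# grip centre by kinematics: grasp point + 10mm
yaw=.238;xt=np.array([np.cos(yaw),np.sin(yaw),0]);g=s["tcp_pos"]-.0187*M[:,2]+.010*xt;print("near grip kin",g.round(4))
E
```

```text
far grip [0.5862 0.2444 0.2134] [0.0002 0.0002]
far grip before [0.5867 0.2439 0.167 ] [0.0003 0.0003]
tool z,y [ 0.331  0.082 -0.94 ] [-0.236  0.972  0.002]
near grip kin [0.4798 0.2156 0.2185]
```

```bash
cat >> h.py <<'E'
XS=-.02 # stand yaw
def btool(): # bend in tool frame, measured at lift
    s=R.from_quat([-.117,.978,.021,.172]);return s.inv().apply(np.array([.533,.2292,.2262])-np.array([.47614,.21476,.20106]))
BT=btool()
def bend(s=None):
    s=s or manip.sense();return s["tcp_pos"]+R.from_quat(s["tool_rot"]).apply(BT)
def rows(wps,dyaw=0,turn_rows=0):
    """bend waypoints (world) -> tool-frame rows, yaw turned by dyaw over first turn_rows"""
    s=manip.sense();r0=R.from_quat(s["tool_rot"]);o=[]
    for i,w in enumerate(wps):
        f=min(1,(i+1)/turn_rows) if turn_rows else 1
        r=R.from_rotvec([0,0,dyaw*f])*r0
        t=np.array(w)-r.apply(BT)
        o.append([255]+np.r_[100*r0.inv().apply(t-s["tcp_pos"])].round(2).tolist()+(r0.inv()*r).as_rotvec().round(3).tolist())
    return o
E
python3 - <<'E'
from h import *
b=bend();print(b.round(4),BT.round(4))
A=np.array([.603,-.04,.350]);u=b+[0,0,.07]
w=[b+(u-b)*k/4 for k in (.5,1,2,3,4)]+[u+(A-u)*k/14 for k in range(1,15)]+[A]
o=rows(w,-.27,18);print(o)
E
```

```text
[0.5331 0.2292 0.2261] [-0.0637  0.0006 -0.0036]
[[255, -0.3, 0.09, -0.82, 0.005, -0.0, 0.014], [255, -0.6, 0.18, -1.64, 0.01, -0.0, 0.028], [255, -1.2, 0.27, -3.29, 0.015, -0.0, 0.042], [255, -1.8, 0.36, -4.93, 0.02, -0.0, 0.056], [255, -2.4, 0.45, -6.57, 0.026, -0.0, 0.07], [255, -2.57, -1.45, -6.93, 0.031, -0.0, 0.085], [255, -2.74, -3.34, -7.28, 0.036, -0.0, 0.099], [255, -2.91, -5.24, -7.63, 0.041, -0.0, 0.113], [255, -3.08, -7.14, -7.98, 0.046, -0.0, 0.127], [255, -3.25, -9.04, -8.33, 0.051, -0.0, 0.141], [255, -3.42, -10.94, -8.68, 0.056, -0.0, 0.155], [255, -3.6, -12.84, -9.03, 0.061, -0.0, 0.169], [255, -3.78, -14.73, -9.38, 0.067, -0.0, 0.183], [255, -3.95, -16.63, -9.73, 0.072, -0.0, 0.197], [255, -4.13, -18.53, -10.08, 0.077, -0.0, 0.211], [255, -4.31, -20.43, -10.43, 0.082, -0.0, 0.226], [255, -4.49, -22.33, -10.78, 0.087, -0.0, 0.24], [255, -4.68, -24.23, -11.12, 0.092, -0.001, 0.254], [255, -4.84, -26.22, -11.48, 0.092, -0.001, 0.254], [255, -4.84, -26.22, -11.48, 0.092, -0.001, 0.254]]
```

Request:
{"method": "drive_tool", "body": {"increments": [[255,-0.3,0.09,-0.82,0.005,0,0.014],[255,-0.6,0.18,-1.64,0.01,0,0.028],[255,-1.2,0.27,-3.29,0.015,0,0.042],[255,-1.8,0.36,-4.93,0.02,0,0.056],[255,-2.4,0.1,-6.57,0.026,0,0.07],[255,-2.57,-1.45,-6.93,0.031,0,0.085],[255,-2.74,-3.34,-7.28,0.036,0,0.099],[255,-2.91,-5.24,-7.63,0.041,0,0.113],[255,-3.08,-7.14,-7.98,0.046,0,0.127],[255,-3.25,-9.04,-8.33,0.051,0,0.141],[255,-3.42,-10.94,-8.68,0.056,0,0.155],[255,-3.6,-12.84,-9.03,0.061,0,0.169],[255,-3.78,-14.73,-9.38,0.067,0,0.183],[255,-3.95,-16.63,-9.73,0.072,0,0.197],[255,-4.13,-18.53,-10.08,0.077,0,0.211],[255,-4.31,-20.43,-10.43,0.082,0,0.226],[255,-4.49,-22.33,-10.78,0.087,0,0.24],[255,-4.68,-24.23,-11.12,0.092,0,0.254],[255,-4.8,-25.6,-11.4,0.092,0,0.254],[255,-4.84,-26.2,-11.48,0.092,0,0.254]]}}

```text
t: 5.95
tcp_pos: [0.5449, -0.0399, 0.3253]
tool_rot: [0.016, 0.985, -0.002, 0.174]
force: [0.1, 1.1, -4.7]
finger_gap: 0.17
```

Run:
```python
from h import *
s=manip.sense();print(s["t"],s["tcp_pos"],s["q"].round(2),s["force"].round(2),s["finger_gap"],bend(s).round(4))
cs=[]
for n in("top","scene","wrist"):
    if n=="wrist":np.save("pics/w3cam.npy",manip.camera_model(n),allow_pickle=True)
    im=manip.snapshot(n)[:,:,::-1].copy();cv2.imwrite(f"pics/{n}3.png",im)
print("scene px of est bend, seat",proj("scene",[bend(s),(.603,-.133,.306)]).round(1))
a=cv2.imread("pics/scene3.png")[130:260,220:345];b=cv2.imread("pics/wrist3.png")
cv2.imwrite("pics/two3.png",np.hstack([cv2.resize(a,(385,400),interpolation=2),cv2.resize(b[:,:415],(415,400))]))
```

```text
5.95 [ 0.5449257  -0.03985149  0.32528244] [-0.34  0.18  1.76  0.14  0.87 -1.94] [ 0.11  1.1  -4.71] 0.1695835810973984 [ 0.6036 -0.0412  0.3505]
scene px of est bend, seat [[284.  186.5]
 [257.4 209.8]]
```

View pics/two3.png

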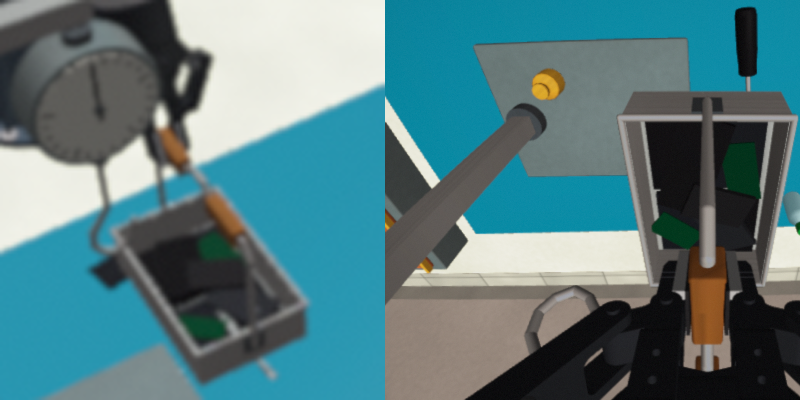

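The left half (scene view) shows the bend at about crop (200,176), matching the predicted (197,174). In the wrist half the hook's V-bottom is visible at about (187,292). I'll enlarge both views of the hook to triangulate the seat.

Run:
```python
from h import *
a=cv2.imread("pics/scene0.png")[180:230,235:285];b=cv2.imread("pics/wrist3.png")[270:370,120:220]
cv2.imwrite("pics/hook.png",np.hstack([cv2.resize(a,(400,400),interpolation=2),cv2.resize(b,(400,400),interpolation=2)]))
m=np.load("pics/w3cam.npy",allow_pickle=True).item()
for p in [(.600,-.133,.306),(.606,-.133,.306)]:
    P=np.array([p,np.add(p,(0,.023,.03)),np.add(p,(0,-.022,.025))])
    print("scene",proj("scene",P).round(1).tolist(),"wrist",proj("wrist",P,m).round(1).tolist())
```

```text
scene [[256.9, 209.2], [262.8, 198.7], [248.9, 206.3]] wrist [[188.0, 299.4], [209.3, 341.2], [141.8, 333.7]]
scene [[257.9, 210.4], [263.8, 200.0], [249.8, 207.5]] wrist [[190.7, 304.3], [211.9, 345.9], [145.6, 338.4]]
```

View pics/hook.png

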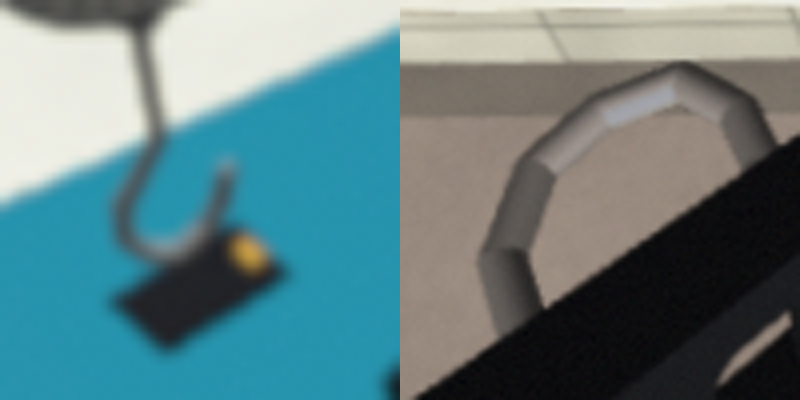

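The left half shows the hook tip at scene (263.5,200.3). In the right half the V apex has its outer edge at wrist (190,285.5) and its inner edge at (191.2,297).

Run:
```python
from h import *
m=np.load("pics/w3cam.npy",allow_pickle=True).item()
print("apex axis",plane("wrist",[(190.4,291.2)],.3025,m).round(4),"inner",plane("wrist",[(191.2,297)],.306,m).round(4))
print("tip from scene",plane("scene",[(263.5,200.3)],.336).round(4))
w=cv2.imread("pics/wrist3.png")
for c,a,r in blobs(w,(250,200,400,400),(3,90,50),(20,255,255),100):print(c.round(1),a,np.round(r[0]),np.round(r[1]))
b=bend();print("bend",b,"px wrist",proj("wrist",[b,b+[0,0,.0035]],m).round(1),"scene",proj("scene",[b]).round(1))
```

```text
apex axis [[ 0.5955 -0.1311  0.3025]] inner [[ 0.5972 -0.1299  0.306 ]]
tip from scene [[ 0.6067 -0.1113  0.336 ]]
[322.1 297.8] 3054 [322. 295.] [98. 38.]
bend [ 0.60275685 -0.03964234  0.34992844] px wrist [[324.4 365.2]
 [324.5 371.4]] scene [[284.3 186.3]]
```

Run:
```python
from h import *
b=bend();A=np.array([.602,-.085,.3465]);B=np.array([.601,-.129,.3465])
w=[b+(A-b)*k/4 for k in (1,2,3,4)]+[A+(B-A)*k/8 for k in range(1,9)]+[B]*2
for o in rows(w):print(o)
```

```text
[255, 0.01, -1.13, 0.08, 0.0, 0.0, 0.0]
[255, 0.02, -2.27, 0.17, 0.0, 0.0, 0.0]
[255, 0.03, -3.4, 0.25, 0.0, 0.0, 0.0]
[255, 0.04, -4.54, 0.33, 0.0, 0.0, 0.0]
[255, 0.04, -5.09, 0.33, 0.0, 0.0, 0.0]
[255, 0.03, -5.64, 0.33, 0.0, 0.0, 0.0]
[255, 0.03, -6.19, 0.33, 0.0, 0.0, 0.0]
[255, 0.02, -6.74, 0.33, 0.0, 0.0, 0.0]
[255, 0.02, -7.29, 0.33, 0.0, 0.0, 0.0]
[255, 0.01, -7.84, 0.33, 0.0, 0.0, 0.0]
[255, 0.01, -8.39, 0.33, 0.0, 0.0, 0.0]
[255, 0.0, -8.94, 0.33, 0.0, 0.0, 0.0]
[255, 0.0, -8.94, 0.33, 0.0, 0.0, 0.0]
[255, 0.0, -8.94, 0.33, 0.0, 0.0, 0.0]
```

Request:
{"method": "drive_tool", "body": {"increments": [[255,0,-1.1,0.1,0,0,0],[255,0,-2.2,0.2,0,0,0],[255,0,-3.3,0.3,0,0,0],[255,0,-4.4,0.33,0,0,0],[255,0,-5.0,0.33,0,0,0],[255,0,-5.6,0.33,0,0,0],[255,0,-6.2,0.33,0,0,0],[255,0,-6.2,0.33,0,0,0],[255,0,-6.2,0.33,0,0,0],[255,0,-6.2,0.33,0,0,0]]}}

```text
t: 7.1
tcp_pos: [0.5437, -0.1001, 0.3223]
tool_rot: [0.016, 0.985, -0.001, 0.174]
force: [-0.2, -0.4, -5.5]
finger_gap: 0.171
```

Run:
```python
from h import *
s=manip.sense();print(s["t"],s["tcp_pos"],s["force"].round(2),s["ft_torque"].round(2),bend(s).round(4))
im=manip.snapshot("scene")[:,:,::-1].copy();cv2.imwrite("pics/scene4.png",im)
print(proj("scene",[bend(s),bend(s)+[0,0,.007],(.601,-.132,.306),(.601,-.109,.336)]).round(1))
cv2.imwrite("pics/hook4.png",cv2.resize(im[165:245,230:310],(600,600),interpolation=2))
```

```text
7.1 [ 0.54372332 -0.10007055  0.32233529] [-0.15 -0.37 -5.53] [0.02 0.81 0.  ] [ 0.6024 -0.1013  0.3475]
[[265.5 195.2]
 [265.2 193.4]
 [257.4 209.2]
 [263.3 198.8]]
```

View pics/hook4.png

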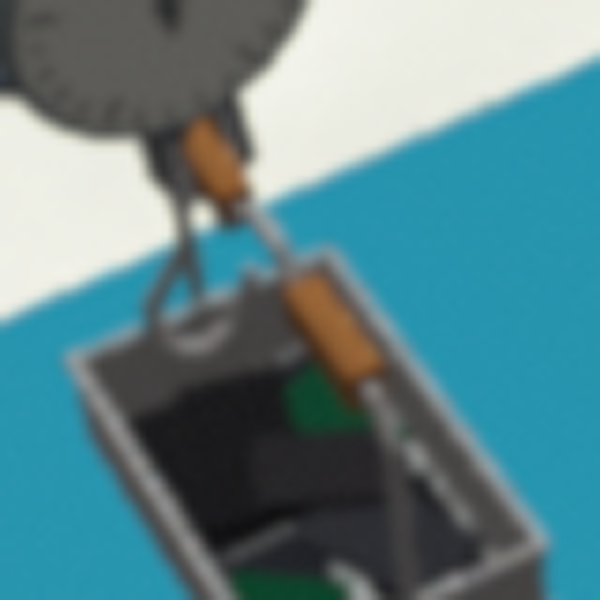

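The bend is at crop (265,235) and the hook tip at (250,268), so the bend sits above the tip. The force reading hasn't changed, so there's no contact. I'll continue in over the seat.

Request:
{"method": "drive_tool", "body": {"increments": [[255,0,-0.5,0.05,0,0,0],[255,0,-1.0,0.1,0,0,0],[255,0,-1.5,0.1,0,0,0],[255,0,-2.0,0.1,0,0,0],[255,0,-2.4,0.1,0,0,0],[255,0,-2.8,0.1,0,0,0],[255,0,-2.8,0.1,0,0,0],[255,0,-2.8,0.1,0,0,0],[255,0,-2.8,0.1,0,0,0]]}}

```text
t: 8.05
tcp_pos: [0.5433, -0.1284, 0.3214]
tool_rot: [0.016, 0.985, -0.002, 0.174]
force: [0.5, -0.3, -5.5]
finger_gap: 0.171
```

Run:
```python
from h import *
s=manip.sense();print(s["t"],s["tcp_pos"],s["force"].round(2),s["ft_torque"].round(2),bend(s).round(4))
im=manip.snapshot("scene")[:,:,::-1].copy();cv2.imwrite("pics/scene5.png",im)
print("down 1cm:",R.from_quat(s["tool_rot"]).inv().apply([0,0,-1]).round(3))
```

```text
8.05 [ 0.54329882 -0.12837244  0.32138851] [ 0.48 -0.25 -5.49] [ 0.04  0.82 -0.01] [ 0.6019 -0.1297  0.3466]
down 1cm: [ 0.342 -0.002  0.94 ]
```

Request:
{"method": "drive_tool", "body": {"increments": [[255,0.1,0,0.28,0,0,0],[255,0.2,0,0.56,0,0,0],[255,0.31,0,0.85,0,0,0],[255,0.41,0,1.13,0,0,0],[255,0.51,0,1.41,0,0,0],[255,0.61,0,1.69,0,0,0],[255,0.72,0,1.97,0,0,0],[255,0.82,0,2.26,0,0,0],[255,0.92,0,2.54,0,0,0],[255,1.03,0,2.82,0,0,0],[255,1.03,0,2.82,0,0,0],[255,1.03,0,2.82,0,0,0]]}}

```text
t: 9.3
tcp_pos: [0.5433, -0.1284, 0.2913]
tool_rot: [0.016, 0.985, -0.002, 0.174]
force: [-0.1, 0.9, -4.7]
finger_gap: 0.171
```

Run:
```python
from h import *
s=manip.sense();print(s["t"],s["tcp_pos"],s["force"].round(2),s["ft_torque"].round(2),bend(s).round(4))
```

```text
9.3 [ 0.54328971 -0.12835741  0.29128491] [-0.1   0.9  -4.71] [-0.02  0.82  0.07] [ 0.6019 -0.1297  0.3165]
```

Request:
{"method": "drive_tool", "body": {"increments": [[255,0.05,0,0.14,0,0,0],[255,0.1,0,0.28,0,0,0],[255,0.15,0,0.42,0,0,0],[255,0.2,0,0.56,0,0,0],[255,0.26,0,0.7,0,0,0],[255,0.31,0,0.85,0,0,0],[255,0.36,0,0.99,0,0,0],[255,0.41,0,1.13,0,0,0],[255,0.46,0,1.27,0,0,0],[255,0.51,0,1.41,0,0,0],[255,0.51,0,1.41,0,0,0],[255,0.51,0,1.41,0,0,0]]}}

```text
t: 10.5
tcp_pos: [0.5434, -0.1284, 0.2764]
tool_rot: [0.016, 0.985, -0.002, 0.174]
force: [-0.6, -1.4, -5.7]
finger_gap: 0.169
```

Run:
```python
from h import *
s=manip.sense();print(s["t"],s["tcp_pos"],s["force"].round(2),s["ft_torque"].round(2),bend(s).round(4))
a=cv2.imread("pics/scene5.png")
im=manip.snapshot("scene")[:,:,::-1].copy();cv2.imwrite("pics/scene6.png",im)
cv2.imwrite("pics/hook6.png",cv2.resize(im[130:240,230:320],(630,600),interpolation=2))
s=manip.sense();print(s["force"].round(2))
```

```text
10.5 [ 0.54337339 -0.12837804  0.27638933] [-0.61 -1.43 -5.73] [-0.04  0.78  0.03] [ 0.602  -0.1297  0.3016]
[-0.29 -0.43 -5.42]
```

View pics/hook6.png

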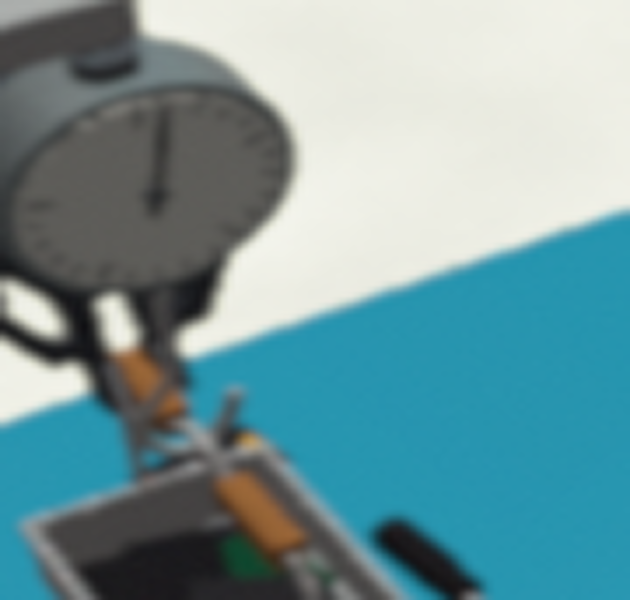

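The handle sits between the shank and the tip, and the needle has turned slightly from (163,100), so the seat is just touching with about 4 mm drawn. I'll keep easing down at 15 mm/s.

Request:
{"method": "drive_tool", "body": {"increments": [[255,0.05,0,0.14,0,0,0],[255,0.1,0,0.28,0,0,0],[255,0.15,0,0.42,0,0,0],[255,0.2,0,0.56,0,0,0],[255,0.26,0,0.7,0,0,0],[255,0.31,0,0.85,0,0,0],[255,0.36,0,0.99,0,0,0],[255,0.41,0,1.13,0,0,0],[255,0.46,0,1.27,0,0,0],[255,0.51,0,1.41,0,0,0],[255,0.56,0,1.55,0,0,0],[255,0.62,0,1.69,0,0,0],[255,0.67,0,1.83,0,0,0],[255,0.72,0,1.97,0,0,0],[255,0.77,0,2.11,0,0,0],[255,0.82,0,2.26,0,0,0],[255,0.87,0,2.4,0,0,0],[255,0.92,0,2.54,0,0,0],[255,0.92,0,2.54,0,0,0],[255,0.92,0,2.54,0,0,0]]}}

```text
t: 12.55
tcp_pos: [0.5435, -0.1284, 0.2494]
tool_rot: [0.016, 0.985, -0.002, 0.174]
force: [-0.0, -0.5, -2.5]
finger_gap: 0.172
```

```bash
cat >> h.py <<'E'
def readout(n):
    s=manip.sense();f=[s["force"]];tq=[s["ft_torque"]]
    for i in range(4):
        im=manip.snapshot("scene");q=manip.sense();f.append(q["force"]);tq.append(q["ft_torque"])
    cv2.imwrite(f"pics/scene{n}.png",im[:,:,::-1])
    d=cv2.cvtColor(im,cv2.COLOR_RGB2GRAY)[137:185,230:275]
    print(q["t"],"F",np.mean(f,0).round(2),"T",np.mean(tq,0).round(3),"tcp",q["tcp_pos"].round(4),"bend",bend(q).round(4),"gap",round(q["finger_gap"],3))
E
python3 - <<'E'
from h import *
readout(7)
E
```

```text
12.75 F [ 0.43 -0.8  -2.15] T [-0.092  0.38  -0.069] tcp [ 0.5435 -0.1283  0.2495] bend [ 0.6021 -0.1296  0.2747] gap 0.172
```

Request:
{"method": "drive_tool", "body": {"increments": [[255,0.05,0,0.14,0,0,0],[255,0.1,0,0.28,0,0,0],[255,0.15,0,0.42,0,0,0],[255,0.2,0,0.56,0,0,0],[255,0.26,0,0.7,0,0,0],[255,0.31,0,0.85,0,0,0],[255,0.36,0,0.99,0,0,0],[255,0.41,0,1.13,0,0,0],[255,0.46,0,1.27,0,0,0],[255,0.51,0,1.41,0,0,0],[255,0.51,0,1.41,0,0,0],[255,0.51,0,1.41,0,0,0]]}}

```text
t: 13.95
tcp_pos: [0.5435, -0.1283, 0.2344]
tool_rot: [0.016, 0.985, -0.002, 0.174]
force: [0.4, -0.7, -0.3]
finger_gap: 0.169
```

Run:
```python
from h import *
readout(8)
```

```text
14.15 F [ 0.3  -0.76 -0.41] T [-0.113  0.192 -0.099] tcp [ 0.5435 -0.1283  0.2345] bend [ 0.6021 -0.1296  0.2597] gap 0.169
```

Drawn length and wrist force agree: about 45 mm drawn, 0.4 N left on the hand, and a side force of about −0.76 N. I'll step down a bit more, shift towards −y to relieve the side load, and average the force over a longer window.

Request:
{"method": "drive_tool", "body": {"increments": [[255,0.03,-0.05,0.09,0,0,0],[255,0.07,-0.1,0.19,0,0,0],[255,0.09,-0.15,0.24,0,0,0],[255,0.09,-0.15,0.24,0,0,0],[255,0.09,-0.15,0.24,0,0,0],[255,0.09,-0.15,0.24,0,0,0],[255,0.09,-0.15,0.24,0,0,0],[255,0.09,-0.15,0.24,0,0,0]]}}

```text
t: 14.95
tcp_pos: [0.5432, -0.1297, 0.2317]
tool_rot: [0.016, 0.985, -0.002, 0.174]
force: [-1.1, -0.5, -0.3]
finger_gap: 0.169
```

Run:
```python
from h import *
f=[];tq=[]
for i in range(16):
    im=manip.snapshot("scene");s=manip.sense();f.append(s["force"]);tq.append(s["ft_torque"])
top=manip.snapshot("top")
cv2.imwrite("pics/scene9.png",im[:,:,::-1]);cv2.imwrite("pics/top9.png",top[:,:,::-1])
print(s["t"],np.mean(f,0).round(3),"sd",np.std(f,0).round(2),np.mean(tq,0).round(3),bend(s).round(4))
for n in("scene","top"):
    i=cv2.imread(f"pics/{n}9.png")
    print(n,[(c.round(1),a) for c,a,r in blobs(i,(235,170,330,260) if n=="scene" else (360,140,450,230),(3,90,50),(20,255,255),10)])
g=(bend(s)+[.054,-.001,-.007]);print("pred far grip",proj("scene",[g]),proj("top",[g]))
# needle: dark pixels in dial
def needle(fn):
    d=cv2.cvtColor(cv2.imread(fn),cv2.COLOR_BGR2GRAY)[138:178,231:272]
    return cv2.resize(d,(400,390),interpolation=2)
cv2.imwrite("pics/n9.png",np.hstack([needle("pics/scene9.png"),needle("pics/scene8.png")]))
```

```text
15.75 [-1.063 -1.054 -0.252] sd [0.51 0.48 0.36] [-0.115  0.406 -0.108] [ 0.6019 -0.131   0.2569]
scene [(array([251.3, 208.5]), np.int32(43)), (array([255.8, 214.4]), np.int32(20)), (array([267.6, 234.1]), np.int32(108))]
top [(array([393.9, 211.3]), np.int32(86))]
pred far grip [[268.26874179 233.86343711]] [[394.50748647 176.79086505]]
```

Averaged residual: Fz ≈ −0.25 N and Fy ≈ −1.05 N. The side force suggests the bend is still on the +y slope of the V. I'll shift another 2 mm to −y, lower a bit more, and check again.

Request:
{"method": "drive_tool", "body": {"increments": [[255,0.02,-0.05,0.05,0,0,0],[255,0.04,-0.1,0.1,0,0,0],[255,0.06,-0.15,0.16,0,0,0],[255,0.08,-0.2,0.22,0,0,0],[255,0.1,-0.2,0.24,0,0,0],[255,0.1,-0.2,0.24,0,0,0],[255,0.1,-0.2,0.24,0,0,0],[255,0.1,-0.2,0.24,0,0,0],[255,0.1,-0.2,0.24,0,0,0]]}}

```text
t: 16.7
tcp_pos: [0.5433, -0.1316, 0.2293]
tool_rot: [0.016, 0.985, -0.002, 0.174]
force: [0.7, 3.1, 0.8]
finger_gap: 0.169
```

```bash
cat >> h.py <<'E'
def avg(n,k=14):
    f=[];tq=[]
    for i in range(k):
        im=manip.snapshot("scene");s=manip.sense();f.append(s["force"]);tq.append(s["ft_torque"])
    cv2.imwrite(f"pics/scene{n}.png",im[:,:,::-1])
    print(s["t"],"F",np.mean(f,0).round(3),"se",(np.std(f,0)/k**.5).round(2),"T",np.mean(tq,0).round(3),"bend",bend(s).round(4),"gap",round(s["finger_gap"],3))
E
python3 - <<'E'
from h import *
avg(10)
E
```

```text
17.4 F [ 2.456  3.121 -0.314] se [0.14 0.18 0.16] T [ 0.454 -0.1    0.389] bend [ 0.6018 -0.133   0.2544] gap 0.166
```

Request:
{"method": "drive_tool", "body": {"increments": [[255,0,0.03,0,0,0,0],[255,0,0.06,0,0,0,0],[255,0,0.09,0,0,0,0],[255,0,0.12,0,0,0,0],[255,0,0.12,0,0,0,0],[255,0,0.12,0,0,0,0],[255,0,0.12,0,0,0,0],[255,0,0.12,0,0,0,0]]}}

```text
t: 18.2
tcp_pos: [0.5433, -0.1311, 0.2293]
tool_rot: [0.016, 0.985, -0.002, 0.174]
force: [0.7, -2.0, -0.3]
finger_gap: 0.171
```

Run:
```python
from h import *
avg(11)
```

```text
18.9 F [ 0.543 -3.947 -0.227] se [0.09 0.24 0.11] T [-0.54   0.166 -0.442] bend [ 0.602  -0.1321  0.2545] gap 0.171
```

Request:
{"method": "drive_tool", "body": {"increments": [[255,0,-0.02,0,0,0,0],[255,0,-0.04,0,0,0,0],[255,0,-0.05,0,0,0,0],[255,0,-0.05,0,0,0,0],[255,0,-0.05,0,0,0,0],[255,0,-0.05,0,0,0,0],[255,0,-0.05,0,0,0,0]]}}

```text
t: 19.6
tcp_pos: [0.5433, -0.1309, 0.2292]
tool_rot: [0.016, 0.985, -0.002, 0.174]
force: [2.5, -3.2, -0.4]
finger_gap: 0.172
```

Run:
```python
from h import *
avg(12)
```

```text
20.3 F [ 1.867 -2.975 -0.187] se [0.14 0.15 0.13] T [-0.367 -0.058 -0.321] bend [ 0.6019 -0.1323  0.2544] gap 0.171
```

Request:
{"method": "drive_tool", "body": {"increments": [[255,0,-0.02,0.03,0,0,0],[255,0,-0.04,0.06,0,0,0],[255,0,-0.04,0.09,0,0,0],[255,0,-0.04,0.11,0,0,0],[255,0,-0.04,0.11,0,0,0],[255,0,-0.04,0.11,0,0,0],[255,0,-0.04,0.11,0,0,0]]}}

```text
t: 21.0
tcp_pos: [0.5433, -0.1312, 0.228]
tool_rot: [0.016, 0.985, -0.001, 0.173]
force: [0.3, -0.9, 0.1]
finger_gap: 0.171
```

Run:
```python
from h import *
avg(13)
```

```text
21.7 F [ 0.898 -0.672 -0.322] se [0.17 0.12 0.16] T [-0.065  0.095 -0.076] bend [ 0.602  -0.1325  0.2532] gap 0.17
```

Run:
```python
from h import *
avg(14,20)
# dial needle: dark pixels inside the face, for each load state
for n in (0,3,5,6,7,8,9,13,14):
    d=cv2.cvtColor(cv2.imread(f"pics/scene{n}.png"),cv2.COLOR_BGR2GRAY)[135:182,230:276].astype(float)
    cy,cx=159-135,252-230
    y,x=np.mgrid[:d.shape[0],:d.shape[1]];r=np.hypot(x-cx,y-cy);a=np.arctan2(x-cx,cy-y)
    k=(r>5)&(r<12);h=[d[k&(np.abs(np.angle(np.exp(1j*(a-t))))<.3)].mean() for t in np.arange(-np.pi,np.pi,.1)]
    print(n,"needle dir",np.round(np.arange(-np.pi,np.pi,.1)[np.argmin(h)],1),round(min(h)),round(np.median(h)))
```

```text
22.7 F [-0.518  0.06  -0.142] se [0.14 0.09 0.08] T [-0.001  0.25  -0.024] bend [ 0.602  -0.1326  0.2532] gap 0.172
0 needle dir -3.1 75 91
3 needle dir -3.1 77 92
5 needle dir -3.1 76 92
6 needle dir -3.1 76 92
7 needle dir -3.0 80 92
8 needle dir 3.1 73 92
9 needle dir 3.1 72 92
13 needle dir -3.1 74 92
14 needle dir 3.1 74 93
```

Run:
```python
from h import *
prev=None
for n in (0,5,6,7,8,9,10,11,12,13,14):
    d=cv2.cvtColor(cv2.imread(f"pics/scene{n}.png"),cv2.COLOR_BGR2GRAY).astype(np.float32)
    ts=np.arange(0,2*np.pi,.02);h=[]
    for t in ts:
        rr=np.arange(4,11,.5);X=(252.2+rr*np.sin(t)).astype(np.float32);Y=(167.6-rr*np.cos(t)).astype(np.float32)
        h.append(cv2.remap(d,X[None],Y[None],1).mean())
    h=np.array(h);w=np.clip(np.median(h)-6-h,0,None);a=np.angle((w*np.exp(1j*ts)).sum())
    print(n,"angle",round(a,3),"min at",round(ts[h.argmin()],2),round(h.min()),round(np.median(h)))
```

```text
0 angle -0.164 min at 6.12 62 91
5 angle -0.162 min at 6.12 63 92
6 angle 0.02 min at 6.26 64 92
7 angle 1.037 min at 1.08 69 91
8 angle 2.04 min at 2.08 66 92
9 angle 2.236 min at 2.3 67 92
10 angle 2.433 min at 2.48 66 92
11 angle 2.417 min at 2.46 67 92
12 angle 2.431 min at 2.48 66 92
13 angle 2.586 min at 2.64 68 92
14 angle 2.557 min at 2.62 70 92
```

Needle, drawn length and wrist force together put the balance point within about 1.5 mm of here, a residual of no more than about 0.2 N. Next I'll soften the grip in stages.

Request:
{"method": "drive_tool", "body": {"increments": [[255,0,0,0,0,0,0],[255,0,0,0,0,0,0],[255,0,0,0,0,0,0]], "force": 50}}

```text
t: 23.0
tcp_pos: [0.5434, -0.1313, 0.2281]
tool_rot: [0.016, 0.985, -0.002, 0.174]
force: [-1.4, -0.2, -0.1]
finger_gap: 0.17
```

Request:
{"method": "drive_tool", "body": {"increments": [[255,0,0,0,0,0,0],[255,0,0,0,0,0,0],[255,0,0,0,0,0,0]], "force": 20}}

```text
t: 23.3
tcp_pos: [0.5434, -0.1313, 0.228]
tool_rot: [0.016, 0.985, -0.001, 0.174]
force: [-1.3, 0.6, 0.0]
finger_gap: 0.169
```

Run:
```python
from h import *
avg(15,16)
```

```text
24.1 F [-1.571  0.411 -0.199] se [0.1  0.08 0.12] T [0.063 0.424 0.053] bend [ 0.602  -0.1327  0.2532] gap 0.172
```

Request:
{"method": "drive_tool", "body": {"increments": [[255,0.02,0,0,0,0,0],[255,0.04,0,-0.01,0,0,0],[225,0.04,0,-0.01,0,0,0],[220,0.04,0,-0.01,0,0,0],[217,0.04,0,-0.01,0,0,0],[215,0.04,0,-0.01,0,0,0],[214,0.04,0,-0.01,0,0,0],[213,0.04,0,-0.01,0,0,0],[212,0.04,0,-0.01,0,0,0],[212,0.04,0,-0.01,0,0,0]], "force": 20}}

```text
t: 25.1
tcp_pos: [0.5433, -0.1315, 0.2282]
tool_rot: [0.016, 0.985, -0.002, 0.174]
force: [0.7, 0.9, -0.8]
finger_gap: 0.171
```

Run:
```python
from h import *
avg(16,12)
```

```text
25.7 F [ 0.883  1.198 -0.196] se [0.16 0.11 0.1 ] T [0.187 0.053 0.165] bend [ 0.6019 -0.1328  0.2534] gap 0.175
```

Request:
{"method": "drive_tool", "body": {"increments": [[211,0,0,0,0,0,0],[211,0,0,0,0,0,0],[210,0,0,0,0,0,0],[210,0,0,0,0,0,0],[209,0,0,0,0,0,0],[209,0,0,0,0,0,0],[208,0,0,0,0,0,0],[208,0,0,0,0,0,0],[207,0,0,0,0,0,0],[206,0,0,0,0,0,0],[205,0,0,0,0,0,0],[204,0,0,0,0,0,0]]}}

```text
t: 26.9
tcp_pos: [0.5429, -0.1314, 0.228]
tool_rot: [0.016, 0.985, -0.002, 0.174]
force: [0.8, -0.6, -0.1]
finger_gap: 0.201
```

Run:
```python
from h import *
avg(17,12)
```

```text
27.5 F [-0.069 -0.089  0.015] se [0.11 0.09 0.14] T [0.001 0.155 0.011] bend [ 0.6017 -0.1327  0.2533] gap 0.198
```

All forces are at zero now, so the tray is free. I'll open further, withdraw along the tool axis, then look.

Request:
{"method": "drive_tool", "body": {"increments": [[195,0,0,0,0,0,0],[180,0,0,0,0,0,0],[150,0,0,0,0,0,0],[120,0,0,0,0,0,0],[90,0,0,0,0,0,0],[90,0,0,0,0,0,0],[90,0,0,0,0,0,0],[90,0,0,-0.5,0,0,0],[90,0,0,-1.5,0,0,0],[90,0,0,-3,0,0,0],[90,0,0,-4.5,0,0,0],[90,0,0,-6,0,0,0],[90,0.5,0,-7.5,0,0,0],[90,1.5,0,-9,0,0,0],[90,3,0,-10,0,0,0],[90,3,0,-10,0,0,0]]}}

```text
t: 29.1
tcp_pos: [0.4793, -0.1292, 0.313]
tool_rot: [0.016, 0.985, -0.002, 0.174]
force: [-0.3, -0.2, -0.5]
finger_gap: 0.647
```

Run:
```python
from h import *
avg(18,2)
f=[]
for n in (18,19):
    if n==19: avg(19,8)
    d=cv2.cvtColor(cv2.imread(f"pics/scene{n}.png"),cv2.COLOR_BGR2GRAY).astype(np.float32)
    ts=np.arange(0,2*np.pi,.02);rr=np.arange(4,11,.5)
    h=np.array([cv2.remap(d,(252.2+rr*np.sin(t)).astype(np.float32)[None],(167.6-rr*np.cos(t)).astype(np.float32)[None],1).mean() for t in ts])
    w=np.clip(np.median(h)-6-h,0,None);print(n,"needle",np.angle((w*np.exp(1j*ts)).sum()).round(3))
    print([(c.round(1),a) for c,a,r in blobs(cv2.imread(f"pics/scene{n}.png"),(235,170,330,260),(3,90,50),(20,255,255),15)])
im=cv2.imread("pics/scene19.png");cv2.imwrite("pics/end.png",cv2.resize(im[120:320,190:390],(600,600),interpolation=2))
```

```text
29.2 F [0.483 0.361 0.154] se [0.37 0.24 0.11] T [-0.015  0.134  0.009] bend [ 0.5395 -0.1312  0.3379] gap 0.65
18 needle 2.762
[(array([250.2, 210.8]), np.int32(42)), (array([267.6, 235.6]), np.int32(108))]
29.6 F [ 0.152  0.114 -0.017] se [0.24 0.11 0.17] T [ 0.001  0.154 -0.004] bend [ 0.5396 -0.1309  0.3366] gap 0.653
19 needle 2.762
[(array([250.2, 210.8]), np.int32(42)), (array([267.6, 235.6]), np.int32(108))]
```

View pics/end.png

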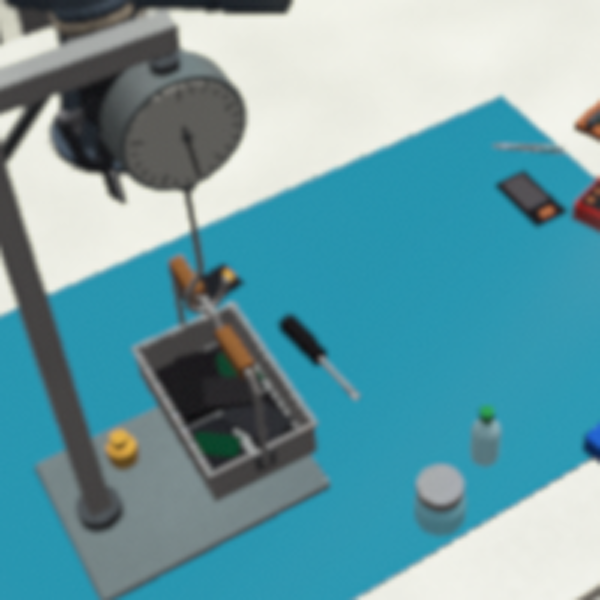

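The tray hangs level on the hook, the hand is clear behind it, and the weight, driver, flux and jar haven't moved. The needle reads the same in two frames (2.762). I'll wait a short while, recheck and hand in.

Request:
{"method": "drive_tool", "body": {"increments": [[90,1,0,-1,0,0,0],[90,2,0,-2,0,0,0],[90,3,0,-2,0,0,0],[90,3,0,-2,0,0,0],[90,3,0,-2,0,0,0],[90,3,0,-2,0,0,0],[90,3,0,-2,0,0,0],[90,3,0,-2,0,0,0],[90,3,0,-2,0,0,0],[90,3,0,-2,0,0,0]]}}

```text
t: 30.6
tcp_pos: [0.4458, -0.1285, 0.3202]
tool_rot: [0.016, 0.985, -0.001, 0.174]
force: [0.1, 0.2, 0.7]
finger_gap: 0.646
```

Run:
```python
from h import *
a=manip.snapshot("scene").astype(int);[manip.snapshot("scene") for _ in range(3)];b=manip.snapshot("scene").astype(int)
print("mean abs diff in scale/tray area",np.abs(a-b)[130:260,220:310].mean().round(2),"elsewhere",np.abs(a-b)[300:380,400:600].mean().round(2))
bb=b[:,:,::-1].astype(np.uint8);print([(c.round(1),n) for c,n,r in blobs(bb,(235,170,330,260),(3,90,50),(20,255,255),15)])
print(manip.sense()["t"],manip.sign_off())
```

```text
mean abs diff in scale/tray area 0.46 elsewhere 0.4
[(array([250.2, 210.8]), np.int32(42)), (array([267.6, 235.6]), np.int32(108))]
the job is handed in; nothing more can be done
30.85 None
```

The tray is hanging on the scale by the bend in its handle and the hand is well clear. I handed the job in at about 31 s; sign-off gave no verdict.

I picked the tray up by the near grip with the tool tilted 20°. I brought the bend in over the hook tip and eased it down at about 15 mm/s until the spring carried the load, drawn about 50 mm, which suggests roughly 0.5 kg. I then took out the side load, softened the grip in stages and opened the fingers a few counts at a time.

**Checks after release:**
- **Wrist force:** it averaged zero within noise.
- **Needle:** it read the same in two frames 0.4 s apart (2.762 rad in the image). In a later pair of frames the scale and tray area changed no more than image noise.
- **Level:** the tray looks level by eye in the final scene view. I did not measure its tilt after release.
- **Bystanders:** those in the final view (weight, driver, flux, jar) look where they were. I did not measure their positions.

**What disagreed or went less smoothly:**
- **Hook position:** the two camera views put the hook's x about 10 mm apart. I used the middle value.
- **Wrist force near balance:** it stayed around −0.2 N while I lowered further, so I judged the balance point from the needle and drawn length as well. After release the needle settled about 0.2 rad (roughly 3 mm) further on than my last reading taken while holding.
- **Centring in the hook:** side forces on the hand reached about 4 N while I centred the bend in the V.

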